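# Clear the base plate and hold the post over its seat

## Task

Get the post ready for fit-up: first clear the three loose fasteners off the base plate, the two bolts into the bin that holds bolts and the collar into the bin that holds collars. Then pick up the square tube, carry it upright over the grey rail and hold it about 10 mm above the four corner locators on the plate, centred on them and with its sides square to theirs, and finish like that, still holding it steady in the gripper so that I can check the fit. The tube must never touch the rail or the base plate with its locators, and the round tube, the can and the hammer stay where they are.

Things in the scene. Friction and masses are not known exactly. Their poses are not given: they have to be found in the camera images.
- post: Square dark steel tube standing upright on the table, 40 x 40 mm outside, 3 mm wall, 100 mm high, open ends, about 0.33 kg (varies). Origin: centre of its lower end; z up along the tube, x and y square to its sides (alike every quarter turn). It stands right (-y) of the rail, as does the round tube; either may be nearer.
- base: Dark steel base plate fixed on the table, 200 x 200 x 10 mm, left (+y) of the rail. Origin: centre of its underside, on the table; x and y along its sides. Carries the four corner locators of the seat and, at the start, the two bolts and the collar.
- seat (a point): Centre of the square seat on the base plate, at the height of the locators' tops (22 mm above the table). Four corner locators, each an L of two 4 mm thick bright steel strips, 12 mm high above the plate, leave a 46 x 46 mm square between them (outside 54 x 54), parallel to the plate's sides. It lies 45 mm along +x and 40 mm along -y of the plate's centre; axes as the plate's.
- rail: Grey steel box-section rail fixed on the table between the tubes and the base plate: 300 mm long (its x, roughly away from the robot), 40 mm wide (its y), 60 mm high. Origin: centre of its underside, on the table.
- bolt_a: Steel hex bolt, one of two alike, standing upright on its head on the base plate: head 24 mm across flats (28 across corners) and 10 mm thick, round shank 16 mm diameter and 55 mm long pointing up, 65 mm high in all, 0.12 kg (varies). Origin: centre of the head's flat end, on the plate; z points along the shank (up at the start).
- bolt_b: Steel hex bolt, one of two alike, standing upright on its head on the base plate: head 24 mm across flats (28 across corners) and 10 mm thick, round shank 16 mm diameter and 55 mm long pointing up, 65 mm high in all, 0.12 kg (varies). Origin: centre of the head's flat end, on the plate; z points along the shank (up at the start).
- collar: Steel collar (thick ring) lying flat on the base plate: 44 mm outside diameter, 26 mm bore, 20 mm high, 0.14 kg (varies). Origin: centre of its underside, z up along the bore.
- bolt_bin: Blue plastic bin fixed to the table, open on top, 140 mm (its x) by 110 mm (its y) by 55 mm high, walls and floor 4 mm. It already holds three bolts lying flat fixed on its floor, no higher than 28 mm above the table. Origin: centre of its underside, on the table. The two bins differ only in what they hold and may swap places.
- collar_bin: Blue plastic bin fixed to the table, open on top, 140 mm (its x) by 110 mm (its y) by 55 mm high, walls and floor 4 mm. It already holds three collars lying flat fixed on its floor, no higher than 24 mm above the table. Origin: centre of its underside, on the table. The two bins differ only in what they hold and may swap places.
- round_tube: Bystander: round dark steel tube standing upright, 42 mm diameter, 3 mm wall, 100 mm high. Origin: centre of its lower end.
- can: Bystander: closed can standing beyond the rail's far end, 66 mm diameter, 120 mm high. Origin: centre of its underside.
- hammer: Bystander: hammer lying crosswise beyond the plate. Origin: at its underside; its own x runs along the handle.

How it is judged:
On the way, in this order (a step that is already met when the one before it is completed fails the run):
1. both bolts lie let go in the bolts' bin and the collar in the collars' bin (x of bolt_a in the frame of bolt_bin between -0.068 and 0.068 m and y of bolt_a in the frame of bolt_bin between -0.053 and 0.053 m and z of each of bolt_a, bolt_b in the frame of bolt_bin below 0.055 m and linear speed of each of bolt_a, bolt_b, collar below 0.05 m/s and contact force between each of bolt_a, bolt_b, collar and the fingers below 0.1 N and x of bolt_b in the frame of bolt_bin between -0.068 and 0.068 m and y of bolt_b in the frame of bolt_bin between -0.053 and 0.053 m and x of collar in the frame of collar_bin between -0.068 and 0.068 m and y of collar in the frame of collar_bin between -0.053 and 0.053 m and z of collar in the frame of collar_bin below 0.055 m), for 0.2 s.
2. the square tube passes over the rail, its lower end higher than the rail's top (x of post in the frame of rail between -0.15 and 0.15 m and y of post in the frame of rail between -0.035 and 0.035 m and z of post in the frame of rail above 0.06 m), for 0.02 s.
At the end, for the whole second after the job is handed in: Bolts and collar lie released in their own bins, at rest below the rim. The square tube is gripped (over 1 N) and still, lower end 2 to 22 mm above the locators, centred within 6 mm, square within 0.12 rad, upright within 0.09 rad, touching nothing but the fingers (all of step 1 and horizontal distance between post and seat below 0.006 m and z of post in the frame of seat between 0.002 and 0.022 m and angle between post's own z axis and vertical below 0.09 rad and (angle between the x axis of post and the x axis of base, either way round below 0.12 rad or angle between the x axis of post and the y axis of base, either way round below 0.12 rad) and contact force between post and the fingers above 1 N and linear speed of post below 0.02 m/s and contact force between post and base below 0.1 N and contact force between post and rail below 0.1 N and contact force between post and round_tube below 0.1 N and contact force between post and bolt_a below 0.1 N and contact force between post and bolt_b below 0.1 N and contact force between post and collar below 0.1 N and contact force between post and bolt_bin below 0.1 N and contact force between post and collar_bin below 0.1 N); the arm keeps its last pose, push and grip.
It fails at once if the square tube touches the base plate or its locators (more than 0.5 N) (contact force between post and base above 0.5 N).
It fails at once if the square tube touches the rail (more than 0.5 N) (contact force between post and rail above 0.5 N).
It fails at once if the square tube is tipped by more than 0.5 rad (angle between post's own z axis and vertical above 0.5 rad).
It fails at once if the round tube, the can or the hammer is moved by more than 25 mm (distance of any of round_tube, can, hammer from where it was at the start of the episode above 0.025 m).
It also fails if it takes over 72 s, if anything falls off the work surface, if the arm or the gripper's body presses on something with over 40 N, if the wrist force passes 120 N, or if a joint passes its speed limit or range.

## Robot

A 7-joint arm with a two-finger parallel gripper is mounted at the origin on the work surface. World frame = base frame: x ahead of the robot, y to its left, z up, the work surface at z = 0. Lengths are in m, angles in rad, forces in N, time in s.
With the tool pointing down it reaches from about 0.35 to 0.775 m from the base axis. Payload 3.1 kg.
Tool frame: the origin (TCP) lies midway between the tips of the shut fingers; the grasp point (between the pads) lies behind it (robot.hold_point_z is the z of the grasp point in the tool frame, in m); z points along the fingers, y is the line along which they close (so a half turn about z gives the same grasp; the last joint's range is limited). The gripper opens to 85 mm and grips with 20 to 120 N. Pads are 22 mm wide; open, the fingers measure 114 mm over their backs; the gripper's body (76 mm by 85 mm) begins 54 mm behind the grasp point. The pads swing forward as they close: fully open they stand 13 mm farther back than shut.
Start: joints at [-1.251, 0.311, 0.014, 1.512, -0.004, 1.319, -0.027], TCP at [0.195, 0.514, 0.231] pointing down, gripper open.
Joint ranges: [-2.7, 2.7], [-0.3, 1.91], [-1.27, 1.3], [0.12, 2.57], [-1.44, 4.58], [0.2, 2.03], [-3.05, 3.05]. Speed limits (rad/s): [2.79, 2.79, 3.14, 3.14, 3.14, 3.14, 3.14].

## Interface

Orientations are given as [roll, pitch, yaw] about the fixed x, y, z axes, in that order (R = Rz(yaw) Ry(pitch) Rx(roll)).
In Python, from cell import robot, read_camera, get_calibration, workorder, finder gives the robot as it stands.
- The arm moves only by the tool arm_command, never from a script. Its argument "rows" is a list of rows, each a list of 6 numbers: the shift along the tool's x, y, z in m, then the turn, a rotation vector about the tool's x, y, z in degrees. A call has 1 to 20 rows; each row is the pose to reach, as a shift and turn from the pose commanded when the call began, along the tool's axes at that moment; what a row does not reach only later rows make up. A row lasts 1/10 s, in which the tool goes at most 50 mm and 8.59 degrees, less where a joint would pass 70% of its speed; a pose out of reach is approached as far as the arm can. A call with a gripper value outside its range is refused whole. "fingers" is the closure, from 0 (fully open) to 1 (shut), set as the call begins (left out, the last holds). The fingers move at their own pace and stop on an object; "squeeze" is the grip in N (left out, the last holds). Time passes only in rows, so rows that repeat a pose let the fingers close. It gives the time, the measured TCP pose, the force, the opening and the grip force at its end, in the units of the state.
- robot.state(): the state, without advancing time (a new reading comes with each control period).
- read_camera(name): name is "scene" or "side" or "wrist"; returns the picture (384x512x3 uint8, red, green, blue); there is no depth.
- get_calibration(name): a dict with "mtx" (3x3 intrinsics, pixels), "R" (3x3) and "t" (3): a world point X has camera coordinates R X + t. Camera axes: x right, y down, z forward; pixel columns grow to the right and rows downward; lengths in m; the calibration is good to about 2 mm. The wrist camera is an equidistant fisheye: a pixel r from the principal point sees the ray r / f radians off the axis. A picture is of the moment at which its call begins: read the wrist's pose just before it. get_calibration takes no time and is no camera call; for the wrist camera it gives the pose at the moment of the call.
- workorder.job_done(): hands the job in; it is judged then, once.
Trained networks look in the newest picture that a camera, given by its name, has taken for a name from the list of things; names that differ only in an ending like _2 or _b are one class to them, and where a whole thing is asked for, a point or a joint stands for the part that bears it (a point fixed in the world has none). Each returns a list of dicts, best first, with "conf" (0 to 1); they miss things now and then, are a little off and sometimes report something else, mostly with a low value. They report only what shows in the picture. A call takes as long as a camera call.
- finder.silhouettes(camera, thing): "mask" (384x512 bool, what is visible of it) and "xy" ([column, row] in pixels, amid what is visible of it).
The state is a dict: "t": time; "qpos": joint angles; "dq": joint speeds; "joint_efforts": joint torques, N m; "eef_pos": TCP position; "orientation": TCP orientation; "force": force on the tool from outside, world axes, zero at the start; "torque": the same for the moment, N m; "finger_gap": finger opening in m; "finger_force": force on a finger pad.
Only numpy, scipy, OpenCV 4.12 (cv2) and the standard library are available. Lean on these libraries where they do the work, as an engineer would, in place of code of your own. Each camera call takes 0.05 s, during which the arm holds its last target. There are 200 camera calls.

## Working session

There is one attempt and no reset: what is moved stays moved. The work goes in short steps, Python scripts to look and compute and a tool call to move; the robot and the scene stay as the last step left them, time stands still between calls to the robot, and variables do not carry over. Pictures are saved under pics/ and viewed, at most 10 in all, crops included, and the job is handed in when it is done.

Besides the shell and the picture viewer there is one more tool, called after "Request:" by a JSON object that holds its "fn" and its "kwargs", one argument or row to a line. arm_command: Moves the arm, as the interface text tells. Its arguments: {"type":"object","properties":{"rows":{"type":"array"},"fingers":{"type":"number"},"squeeze":{"type":"number"}},"required":["rows"]}

```bash
ls; mkdir -p pics; python3 - <<'E'
from cell import robot, read_camera, get_calibration, workorder, finder
import cv2, numpy as np
print(robot.hold_point_z); s=robot.state(); print({k:np.round(v,3) for k,v in s.items()})
for c in ['scene','side']:
    im=read_camera(c); cv2.imwrite(f'pics/{c}0.png',im[:,:,::-1])
    k=get_calibration(c); print(c,np.round(k['mtx'],1).tolist(),np.round(k['R'],3).tolist(),np.round(k['t'],3).tolist())
    for th in ['post','base','rail','bolt_a','collar','bolt_bin','collar_bin','round_tube']:
        for d in finder.silhouettes(c,th)[:3]: print(c,th,round(d['conf'],2),np.round(d['xy'],1),d['mask'].sum())
E
```

```text
pics
-0.0187
{'t': np.float64(0.0), 'qpos': array([-1.251,  0.312,  0.014,  1.513, -0.004,  1.319, -0.027]), 'dq': array([-0.   ,  0.   , -0.   , -0.002, -0.002,  0.   , -0.002]), 'joint_efforts': array([-0.0000e+00, -3.7992e+01,  1.4600e-01, -2.3059e+01,  1.2000e-02,
        1.4000e-02,  0.0000e+00]), 'eef_pos': array([0.194, 0.514, 0.23 ]), 'orientation': array([-3.139,  0.   ,  2.78 ]), 'force': array([-0.479,  0.22 , -0.421]), 'torque': array([ 0.051, -0.039,  0.034]), 'finger_force': np.float64(0.0), 'finger_gap': np.float64(0.085)}
scene [[373.0, 0.0, 257.2], [0.0, 373.0, 187.8], [0.0, 0.0, 1.0]] [[0.548, 0.836, -0.023], [0.445, -0.315, -0.839], [-0.709, 0.449, -0.544]] [-0.356, -0.209, 1.375]
scene post 0.97 [121.7 235.4] 1049
scene base 0.8 [249.3 190.9] 2655
scene rail 0.68 [192.5 200.7] 1663
scene rail 0.53 [343.6 160.3] 1836
scene bolt_a 0.65 [261.4 160.5] 133
scene bolt_a 0.53 [232.1 172.1] 167
scene collar 0.46 [287.1 187.4] 197
scene bolt_bin 0.76 [342.3 159.8] 1911
scene round_tube 0.82 [107.1 193.7] 611
side [[377.5, 0.0, 258.5], [0.0, 377.5, 191.7], [0.0, 0.0, 1.0]] [[0.747, -0.665, 0.005], [-0.465, -0.528, -0.711], [0.475, 0.529, -0.703]] [-0.437, 0.324, 0.671]
side post 0.77 [357.3 277.3] 1207
side base 0.55 [221.4 207. ] 4188
side rail 0.75 [264.2 244.1] 3582
side bolt_a 0.63 [209.5 216. ] 166
side bolt_a 0.61 [187.4 191.2] 190
side bolt_a 0.51 [350.6 188.6] 1377
side collar 0.47 [229.3 173.4] 225
side bolt_bin 0.8 [182.3 140.9] 1927
side bolt_bin 0.64 [263.1 248.2] 3593
side collar_bin 0.6 [124.1 159.2] 2262
side round_tube 0.74 [260.7 242.7] 3540
side round_tube 0.68 [296.5 325. ] 955
```

```bash
python3 - <<'E'
import cv2
for c in ['scene','side']:
    im=cv2.imread(f'pics/{c}0.png'); cv2.imwrite(f'pics/{c}0b.png',cv2.resize(im,(800,600),interpolation=cv2.INTER_CUBIC))
E
```

```text
(no output)
```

View pics/scene0b.png

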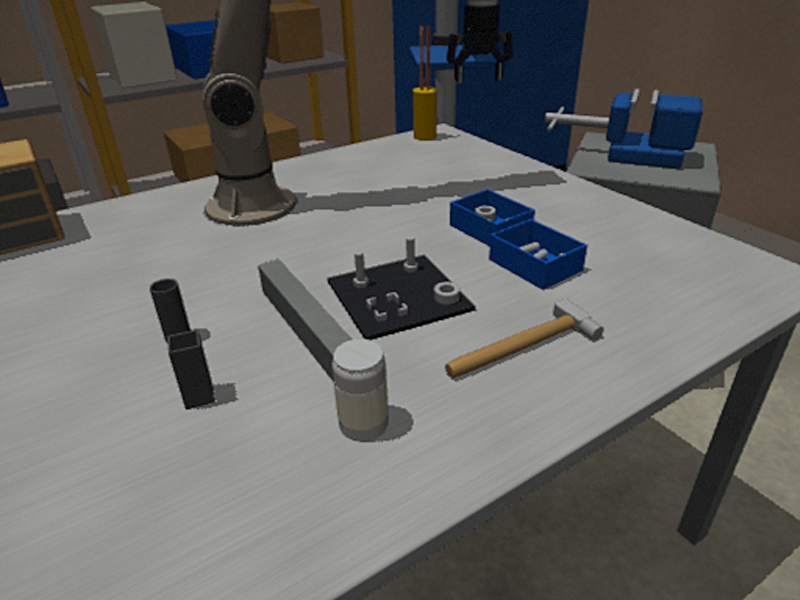

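View pics/side0b.png

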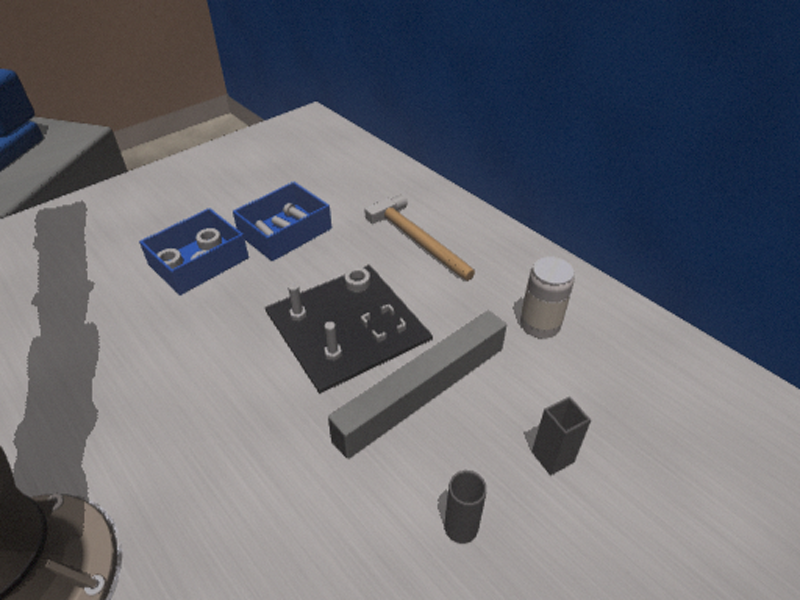

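Scene picture (800-px scale): the post is the square tube at (190,370) and the round tube is at (170,310). The bolts stand at (360,270) and (411,255), the collar lies at (446,292), and the locators are near (387,306). In both pictures the far bin holds bolts (side view 283,215) and the near one holds collars (side view 193,248).

```bash
cat > h.py <<'E'
import numpy as np, cv2
from cell import robot, read_camera, get_calibration, finder
def ray(c,px,k=None):
    k=k or get_calibration(c); M=k['mtx']; R=np.array(k['R']); t=np.array(k['t'])
    x=(px[0]-M[0][2])/M[0][0]; y=(px[1]-M[1][2])/M[1][1]
    if c=='wrist':
        r=np.hypot(x,y); s=np.sin(r)/r if r>1e-9 else 1; d=np.array([x*s,y*s,np.cos(r)])
    else: d=np.array([x,y,1.])
    return -R.T@t, R.T@d
def atz(c,px,z,k=None):
    o,d=ray(c,px,k); return o+d*(z-o[2])/d[2]
def proj(c,X,k=None):
    k=k or get_calibration(c); p=np.array(k['R'])@X+np.array(k['t']); M=k['mtx']
    if c=='wrist':
        q=np.hypot(p[0],p[1]); th=np.arctan2(q,p[2]); f=th/max(q,1e-9); return np.array([M[0][0]*p[0]*f+M[0][2],M[1][1]*p[1]*f+M[1][2]])
    return np.array([M[0][0]*p[0]/p[2]+M[0][2],M[1][1]*p[1]/p[2]+M[1][2]])
def snap(name,thick=None):
    k=get_calibration('wrist'); im=read_camera('wrist'); cv2.imwrite(f'pics/{name}.png',im[:,:,::-1]); return im,k
E
python3 - <<'E'
from h import *
S=1.5625
P={'plate':(.01,[(327,277),(427,257),(475,305),(367,336)],[(320,390),(266,308),(370,266),(432,335)]),
'bolt':(.075,[(360,256),(411,240)],[(331,324),(295,289)]),
'collar':(.03,[(446,289)],[(357,273)]),
'post':(.1,[(187,342)],[(566,413)]),
'round':(.1,[(165,286)],[(467,488)]),
'can':(.12,[(358,355)],[(553,272)]),
'rail':(.06,[(258,265),(276,259)],[(331,416),(350,430)]),
'railfar':(.06,[],[(490,312),(505,327)]),
'colbin':(.055,[(451,209),(487,192),(533,216),(490,226)],[(178,270),(141,243),(210,210),(243,240)]),
'boltbin':(.055,[(490,237),(530,223),(585,247),(544,264)],[(273,234),(234,211),(295,184),(330,210)])}
for n,(z,a,b) in P.items():
    for c,l in (('scene',a),('side',b)):
        q=np.array([atz(c,(p[0]/S,p[1]/S),z)[:2] for p in l])
        if len(q): print(n,c,np.round(q,3).tolist(),np.round(q.mean(0),3))
for c in ['wrist']:
    k=get_calibration(c); print(np.round(k['mtx'],1).tolist(),np.round(k['R'],3).tolist(), np.round(-np.array(k['R']).T@k['t'],3))
E
```

```text
plate scene [[0.414, -0.01], [0.46, 0.183], [0.641, 0.154], [0.611, -0.04]] [0.532 0.072]
plate side [[0.412, -0.012], [0.444, 0.182], [0.638, 0.15], [0.608, -0.042]] [0.525 0.07 ]
bolt scene [[0.484, 0.025], [0.487, 0.129]] [0.485 0.077]
bolt side [[0.47, 0.031], [0.473, 0.127]] [0.471 0.079]
collar scene [[0.598, 0.125]] [0.598 0.125]
collar side [[0.597, 0.133]] [0.597 0.133]
post scene [[0.592, -0.297]] [ 0.592 -0.297]
post side [[0.584, -0.299]] [ 0.584 -0.299]
round scene [[0.432, -0.285]] [ 0.432 -0.285]
round side [[0.422, -0.287]] [ 0.422 -0.287]
can scene [[0.767, -0.137]] [ 0.767 -0.137]
can side [[0.757, -0.138]] [ 0.757 -0.138]
rail scene [[0.384, -0.124], [0.383, -0.09]] [ 0.384 -0.107]
rail side [[0.38, -0.088], [0.386, -0.121]] [ 0.383 -0.105]
railfar side [[0.674, -0.097], [0.667, -0.133]] [ 0.671 -0.115]
colbin scene [[0.39, 0.293], [0.366, 0.409], [0.512, 0.405], [0.496, 0.307]] [0.441 0.353]
colbin side [[0.364, 0.31], [0.349, 0.417], [0.485, 0.425], [0.485, 0.308]] [0.421 0.365]
boltbin scene [[0.532, 0.277], [0.532, 0.378], [0.661, 0.389], [0.662, 0.286]] [0.597 0.333]
boltbin side [[0.533, 0.288], [0.516, 0.393], [0.651, 0.393], [0.651, 0.279]] [0.588 0.338]
[[297.3, 0.0, 250.5], [0.0, 297.3, 194.0], [0.0, 0.0, 1.0]] [[0.354, 0.935, -0.001], [0.897, -0.34, 0.283], [0.265, -0.101, -0.959]] [0.127 0.54  0.373]
```

Request:
{"fn": "arm_command", "kwargs": {
  "rows": [
    [-0.04, -0.025, 0, 0, 0, 6],
    [-0.08, -0.05, 0, 0, 0, 12],
    [-0.12, -0.075, 0, 0, 0, 19],
    [-0.16, -0.1, 0, 0, 0, 26],
    [-0.2, -0.125, 0, 0, 0, 33],
    [-0.24, -0.15, 0, 0, 0, 40],
    [-0.28, -0.175, 0, 0, 0, 47],
    [-0.32, -0.2, 0, 0, 0, 54],
    [-0.36, -0.225, 0, 0, 0, 61],
    [-0.4, -0.25, -0.01, 0, 0, 67],
    [-0.43, -0.27, -0.02, 0, 0, 72],
    [-0.455, -0.286, -0.02, 0, 0, 76],
    [-0.471, -0.296, -0.02, 0, 0, 78.5],
    [-0.471, -0.296, -0.02, 0, 0, 78.5],
    [-0.471, -0.296, -0.02, 0, 0, 78.5]
  ],
  "fingers": 0,
  "squeeze": 60
}}

```text
t: 2.4
eef_pos: [0.5298, 0.0722, 0.2508]
orientation: [-3.14, -0.001, 1.411]
force: [-0.1, 1.0, 0.1]
finger_gap: 0.0854
finger_force: 0.0
```

```bash
python3 - <<'E'
from h import *
s=robot.state(); print(s['t'],s['eef_pos'],s['orientation'])
im,k=snap('w1')
for th in ['base','bolt_a','collar','seat']:
    for d in finder.silhouettes('wrist',th)[:3]: print(th,round(d['conf'],2),np.round(d['xy'],1),d['mask'].sum())
cv2.imwrite('pics/w1b.png',cv2.resize(im[:,:,::-1],(800,600),interpolation=cv2.INTER_CUBIC))
import pickle; pickle.dump(k,open('k1.pkl','wb'))
E
```

```text
2.4 [0.52978576 0.07217229 0.25080459] [-3.13976411e+00 -8.21224881e-04  1.41143348e+00]
base 0.59 [248.  161.2] 20083
bolt_a 0.98 [206.9 207.1] 465
bolt_a 0.59 [195.5 125.5] 367
collar 0.9 [300.5 114.4] 752
seat 0.75 [246.1 159.9] 20033
```

View pics/w1b.png

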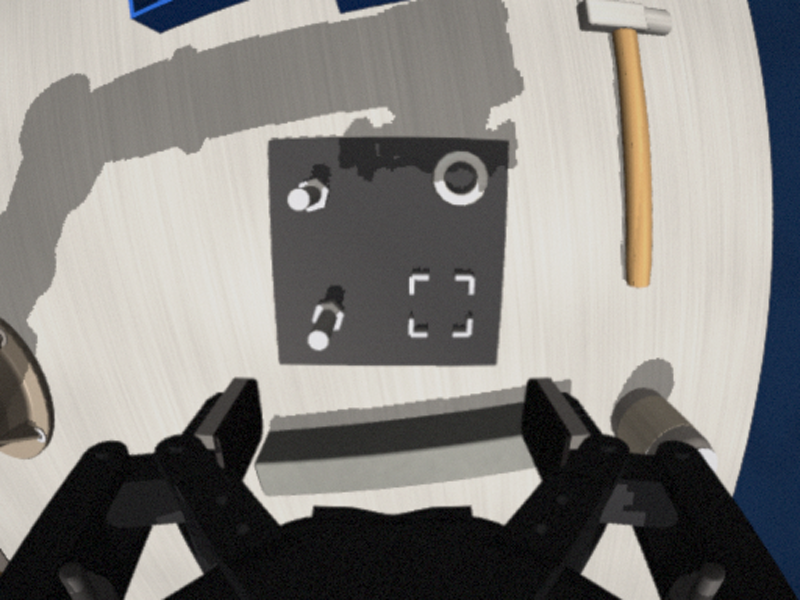

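Wrist view (800 scale): the bolt tips are at (318,341) and (298,200), the collar is at (460,178), and the locator square has corners at about (410,272) and (473,336). The plate lines up with the image.

```bash
python3 - <<'E'
from h import *
import pickle; k=pickle.load(open('k1.pkl','rb')); S=1.5625
def A(p,z): return atz('wrist',((p[0]+.5)/S-.5,(p[1]+.5)/S-.5),z,k)[:2]
print('bolts',A((318,341),.075),A((298,200),.075), 'heads',A((329,319),.018),A((312,194),.018))
print('collar',A((460,178),.03))
L=np.array([A(p,.022) for p in [(410,272),(474,273),(473,336),(409,336)]]); print(L,L.mean(0),np.linalg.norm(L-np.roll(L,1,0),axis=1))
C=np.array([A(p,.01) for p in [(269,139),(509,141),(497,365),(280,363)]]); print(C,C.mean(0),np.linalg.norm(C-np.roll(C,1,0),axis=1))
for q in (L,C):
    v=(q[1]-q[0])+(q[2]-q[3]); w=(q[0]-q[3])+(q[1]-q[2]); print('yaw',np.arctan2(v[1],v[0]),np.arctan2(-w[0],w[1]))
t=np.arctan2(*(lambda v:(v[1],v[0]))((C[1]-C[0])+(C[2]-C[3]))); R=np.array([[np.cos(t),-np.sin(t)],[np.sin(t),np.cos(t)]])
print('seat from plate',C.mean(0)+R@[.045,-.04])
E
```

```text
bolts [0.46668512 0.03064788] [0.47314262 0.13427751] heads [0.46710824 0.02880049] [0.4733482 0.1353388]
collar [0.59148621 0.12944557]
[[ 0.54155316  0.05927104]
 [ 0.59382244  0.05028289]
 [ 0.58692667 -0.00475766]
 [ 0.53245762  0.00427273]] [0.56368997 0.02726725] [0.05574534 0.05303644 0.05547084 0.05521255]
[[ 0.44417803  0.18796762]
 [ 0.63981307  0.15440969]
 [ 0.6078163  -0.04167776]
 [ 0.41163    -0.00834528]] [0.52585935 0.07308857] [0.19899278 0.19849232 0.19868086 0.19899778]
yaw -0.1672337916160046 -0.14431398559707223
yaw -0.16908656659522628 -0.1630272937204736
seat from plate [0.56348632 0.02608632]
```

Request:
{"fn": "arm_command", "kwargs": {
  "rows": [
    [-0.026, -0.028, 0.04, 0, 0, 0],
    [-0.052, -0.0555, 0.08, 0, 0, 0],
    [-0.052, -0.0555, 0.12, 0, 0, 0],
    [-0.052, -0.0555, 0.15, 0, 0, 0],
    [-0.052, -0.0555, 0.18, 0, 0, 0],
    [-0.052, -0.0555, 0.2, 0, 0, 0],
    [-0.052, -0.0555, 0.214, 0, 0, 0],
    [-0.052, -0.0555, 0.214, 0, 0, 0]
  ]
}}

```text
t: 3.45
eef_pos: [0.4652, 0.0292, 0.0356]
orientation: [-3.137, 0.001, 1.411]
force: [-0.1, -0.9, 0.7]
finger_gap: 0.0853
finger_force: 0.0
```

Request:
{"fn": "arm_command", "kwargs": {
  "rows": [
    [0, 0, 0, 0, 0, 0],
    [0, 0, 0, 0, 0, 0],
    [0, 0, 0, 0, 0, 0],
    [0, 0, 0, 0, 0, 0],
    [0, 0, 0, 0, 0, 0],
    [0, 0, 0, 0, 0, 0],
    [0, 0, 0, 0, 0, 0]
  ],
  "fingers": 1
}}

```text
t: 4.15
eef_pos: [0.4677, 0.0286, 0.0378]
orientation: [3.141, -0.001, 1.41]
force: [-1.1, 0.8, 3.8]
finger_gap: 0.0145
finger_force: 58.5
```

Request:
{"fn": "arm_command", "kwargs": {
  "rows": [
    [0, 0, -0.04, 0, 0, 0],
    [0.01, 0.002, -0.08, 0, 0, 0],
    [0.04, 0.006, -0.12, 0, 0, 0],
    [0.08, 0.012, -0.12, 0, 0, 0],
    [0.12, 0.018, -0.12, 0, 0, 0],
    [0.16, 0.024, -0.12, 0, 0, 0],
    [0.2, 0.03, -0.12, 0, 0, 0],
    [0.24, 0.036, -0.12, 0, 0, 0],
    [0.28, 0.042, -0.12, 0, 0, 0],
    [0.305, 0.045, -0.12, 0, 0, 0],
    [0.318, 0.047, -0.12, 0, 0, 0],
    [0.318, 0.047, -0.12, 0, 0, 0]
  ]
}}

```text
t: 5.35
eef_pos: [0.5635, 0.3377, 0.1554]
orientation: [-3.14, 0.0, 1.414]
force: [-0.7, 0.0, -2.0]
finger_gap: 0.0145
finger_force: 58.8
```

```bash
python3 - <<'E'
from h import *
import pickle
s=robot.state(); print(s['t'],s['eef_pos'],s['orientation'],s['finger_force'])
im,k=snap('w2')
cv2.imwrite('pics/w2b.png',cv2.resize(im[:,:,::-1],(800,600),interpolation=cv2.INTER_CUBIC))
pickle.dump(k,open('k2.pkl','wb'))
E
```

```text
5.35 [0.56354492 0.33774368 0.15542994] [-3.13951105e+00  2.25483364e-04  1.41401732e+00] 58.76172423362732
```

View pics/w2b.png

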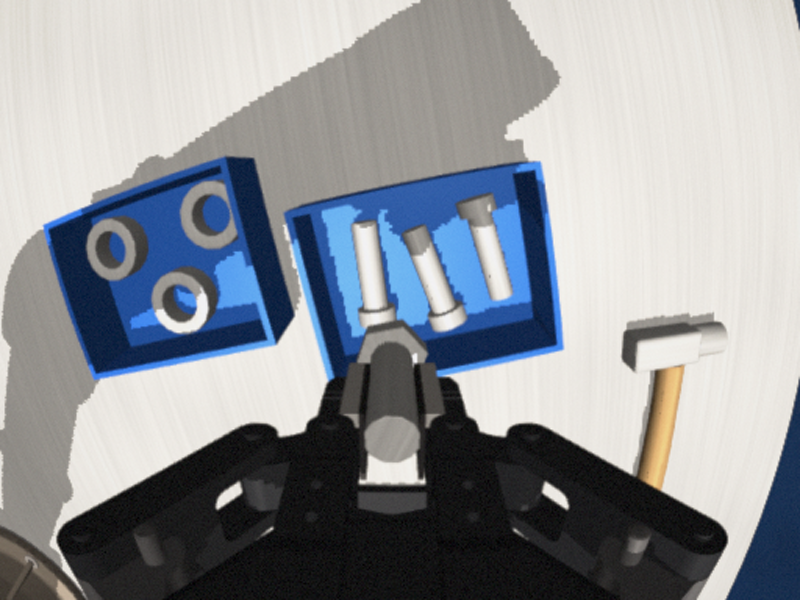

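The bolt is held over the bolt bin, whose rim corners are at (286,210), (540,162), (563,348) and about (330,380). The collar bin rim is at (45,226), (226,157), (275,343) and (97,378).

```bash
python3 - <<'E'
from h import *
import pickle; k=pickle.load(open('k2.pkl','rb')); S=1.5625
def A(p,z): return atz('wrist',((p[0]+.5)/S-.5,(p[1]+.5)/S-.5),z,k)[:2]
for n,P in {'bolt':[(286,210),(540,162),(563,348),(330,383)],'col':[(45,226),(226,157),(275,343),(97,378)]}.items():
    L=np.array([A(p,.055) for p in P]); print(n,L.tolist(),L.mean(0),np.linalg.norm(L-np.roll(L,1,0),axis=1))
    v=(L[1]-L[0])+(L[2]-L[3]); print(np.arctan2(v[1],v[0]))
for n,p in {'b1':(370,272),'b2':(435,280),'b3':(485,245),'c1':(117,249),'c2':(213,214),'c3':(183,300)}.items(): print(n,A(p,.02))
E
```

```text
bolt [[0.5153061503925886, 0.39778471634397844], [0.6526317464717891, 0.4031931129645996], [0.6580419842900793, 0.29524963945146376], [0.5193876622937981, 0.29583555511453713]] [0.58634189 0.34801576] [0.10203083 0.13743206 0.10807897 0.13865556]
0.017472250322693273
col [[0.34982369004049163, 0.42434879241743695], [0.4875940787693327, 0.432794246828442], [0.49278631557576186, 0.32512944018332995], [0.3570468782851701, 0.3171318036635752]] [0.42181274 0.37485107] [0.10746003 0.138029   0.10778993 0.13597484]
0.06004655874356224
b1 [0.55085162 0.34973634]
b2 [0.58955134 0.33855215]
b3 [0.62304293 0.35576111]
c1 [0.3808906  0.39562327]
c2 [0.45926993 0.40308793]
c3 [0.42347291 0.35192361]
```

Request:
{"fn": "arm_command", "kwargs": {
  "rows": [
    [0.006, 0.003, 0.03, 0, 0, 0],
    [0.011, 0.005, 0.06, 0, 0, 0],
    [0.011, 0.005, 0.08, 0, 0, 0],
    [0.011, 0.005, 0.087, 0, 0, 0],
    [0.011, 0.005, 0.087, 0, 0, 0]
  ]
}}

```text
t: 5.9
eef_pos: [0.5706, 0.3428, 0.0692]
orientation: [-3.14, 0.003, 1.408]
force: [1.0, -0.4, -0.6]
finger_gap: 0.0146
finger_force: 58.8
```

Request:
{"fn": "arm_command", "kwargs": {
  "rows": [
    [0, 0, 0, 0, 0, 0],
    [0, 0, 0, 0, 0, 0],
    [0, 0, 0, 0, 0, 0],
    [0, 0, 0, 0, 0, 0],
    [0, 0, -0.03, 0, 0, 0],
    [0, 0, -0.06, 0, 0, 0]
  ],
  "fingers": 0
}}

```text
t: 6.5
eef_pos: [0.5707, 0.3446, 0.1303]
orientation: [-3.14, 0.001, 1.41]
force: [1.1, 1.0, -0.9]
finger_gap: 0.0855
finger_force: 0.0
```

Request:
{"fn": "arm_command", "kwargs": {
  "rows": [
    [-0.04, -0.012, -0.01, 0, 0, 0],
    [-0.085, -0.025, -0.01, 0, 0, 0],
    [-0.13, -0.037, -0.01, 0, 0, 0],
    [-0.175, -0.05, -0.01, 0, 0, 0],
    [-0.21, -0.06, 0, 0, 0, 0],
    [-0.223, -0.063, 0, 0, 0, 0],
    [-0.223, -0.063, 0.02, 0, 0, 0],
    [-0.223, -0.063, 0.05, 0, 0, 0],
    [-0.223, -0.063, 0.08, 0, 0, 0],
    [-0.223, -0.063, 0.092, 0, 0, 0],
    [-0.223, -0.063, 0.092, 0, 0, 0]
  ]
}}

```text
t: 7.6
eef_pos: [0.4725, 0.1351, 0.0371]
orientation: [-3.139, 0.002, 1.41]
force: [0.4, 0.2, 0.1]
finger_gap: 0.0854
finger_force: 0.0
```

Request:
{"fn": "arm_command", "kwargs": {
  "rows": [
    [0, 0, 0, 0, 0, 0],
    [0, 0, 0, 0, 0, 0],
    [0, 0, 0, 0, 0, 0],
    [0, 0, 0, 0, 0, 0],
    [0, 0, 0, 0, 0, 0],
    [0, 0, 0, 0, 0, 0],
    [0, 0, 0, 0, 0, 0]
  ],
  "fingers": 1
}}

```text
t: 8.3
eef_pos: [0.4741, 0.1351, 0.039]
orientation: [3.14, -0.001, 1.41]
force: [-0.6, 0.1, 4.5]
finger_gap: 0.0147
finger_force: 58.4
```

Request:
{"fn": "arm_command", "kwargs": {
  "rows": [
    [0, 0, -0.04, 0, 0, 0],
    [0.01, 0.005, -0.08, 0, 0, 0],
    [0.045, 0.02, -0.11, 0, 0, 0],
    [0.085, 0.038, -0.11, 0, 0, 0],
    [0.13, 0.057, -0.11, 0, 0, 0],
    [0.17, 0.076, -0.11, 0, 0, 0],
    [0.205, 0.092, -0.11, 0, 0, 0],
    [0.225, 0.101, -0.11, 0, 0, 0],
    [0.232, 0.104, -0.11, 0, 0, 0],
    [0.232, 0.104, -0.11, 0, 0, 0]
  ]
}}

```text
t: 9.3
eef_pos: [0.6127, 0.3475, 0.1467]
orientation: [-3.14, 0.002, 1.411]
force: [-0.2, -1.0, -1.2]
finger_gap: 0.0144
finger_force: 58.7
```

```bash
python3 - <<'E'
from h import *
s=robot.state(); print(s['t'],s['eef_pos'],s['orientation'],s['finger_force'])
im,k=snap('w3')
sc=read_camera('side')
a=cv2.resize(im[60:330,130:430,::-1],(400,360)); b=cv2.resize(sc[100:220,80:220,::-1],(400,343))
cv2.imwrite('pics/w3b.png',np.hstack([a,np.vstack([b,np.zeros((17,400,3),np.uint8)])]))
E
```

```text
9.3 [0.61270636 0.34747252 0.14669484] [-3.13980225e+00  1.78759562e-03  1.41085122e+00] 58.70802819728851
```

View pics/w3b.png

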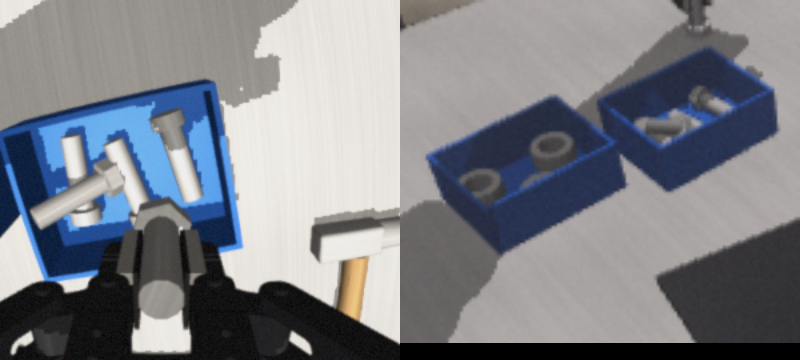

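The first bolt lies in the bolt bin across two of the fixed bolts, at about (75,195) in the left crop. The second is held over the free side of the bin.

Request:
{"fn": "arm_command", "kwargs": {
  "rows": [
    [0, 0, 0.03, 0, 0, 0],
    [0, 0, 0.06, 0, 0, 0],
    [0, 0, 0.074, 0, 0, 0],
    [0, 0, 0.076, 0, 0, 0],
    [0, 0, 0.076, 0, 0, 0]
  ]
}}

```text
t: 9.9
eef_pos: [0.6136, 0.3466, 0.0731]
orientation: [3.141, -0.0, 1.409]
force: [0.1, -0.2, -0.2]
finger_gap: 0.0143
finger_force: 58.7
```

Request:
{"fn": "arm_command", "kwargs": {
  "rows": [
    [0, 0, 0, 0, 0, 0],
    [0, 0, 0, 0, 0, 0],
    [0, 0, 0, 0, 0, 0],
    [0, 0, 0, 0, 0, 0],
    [0, 0, -0.03, 0, 0, 0],
    [0, 0, -0.06, 0, 0, 0]
  ],
  "fingers": 0
}}

```text
t: 10.5
eef_pos: [0.6125, 0.3469, 0.1319]
orientation: [-3.14, 0.002, 1.41]
force: [0.4, 0.2, -0.2]
finger_gap: 0.0852
finger_force: 0.0
```

Request:
{"fn": "arm_command", "kwargs": {
  "rows": [
    [-0.04, 0.003, 0, 0, 0, 0],
    [-0.085, 0.006, 0, 0, 0, 0],
    [-0.13, 0.009, 0, 0, 0, 0],
    [-0.175, 0.011, 0, 0, 0, 0],
    [-0.205, 0.013, 0, 0, 0, 0],
    [-0.218, 0.0136, 0.02, 0, 0, 0],
    [-0.218, 0.0136, 0.05, 0, 0, 0],
    [-0.218, 0.0136, 0.085, 0, 0, 0],
    [-0.218, 0.0136, 0.11, 0, 0, 0],
    [-0.218, 0.0136, 0.121, 0, 0, 0],
    [-0.218, 0.0136, 0.121, 0, 0, 0]
  ],
  "fingers": 0.2
}}

```text
t: 11.6
eef_pos: [0.5906, 0.1297, 0.01]
orientation: [-3.139, 0.001, 1.41]
force: [0.4, -0.5, -0.4]
finger_gap: 0.0682
finger_force: 0.0
```

Request:
{"fn": "arm_command", "kwargs": {
  "rows": [
    [0, 0, 0, 0, 0, 0],
    [0, 0, 0, 0, 0, 0],
    [0, 0, 0, 0, 0, 0],
    [0, 0, 0, 0, 0, 0],
    [0, 0, 0, 0, 0, 0],
    [0, 0, 0, 0, 0, 0]
  ],
  "fingers": 1
}}

```text
t: 12.2
eef_pos: [0.5938, 0.1301, 0.0137]
orientation: [3.137, -0.002, 1.41]
force: [-0.6, 0.1, 6.6]
finger_gap: 0.0414
finger_force: 61.2
```

Request:
{"fn": "arm_command", "kwargs": {
  "rows": [
    [0, 0, -0.04, 0, 0, 0],
    [0.005, -0.005, -0.08, 0, 0, 0],
    [0.03, -0.03, -0.12, 0, 0, -2],
    [0.06, -0.058, -0.12, 0, 0, -4],
    [0.09, -0.087, -0.12, 0, 0, -6],
    [0.12, -0.116, -0.12, 0, 0, -8],
    [0.15, -0.145, -0.12, 0, 0, -10],
    [0.18, -0.174, -0.12, 0, 0, -12],
    [0.2, -0.193, -0.12, 0, 0, -12.5],
    [0.21, -0.203, -0.12, 0, 0, -12.5],
    [0.21, -0.203, -0.12, 0, 0, -12.5],
    [0.21, -0.203, -0.09, 0, 0, -12.5],
    [0.21, -0.203, -0.06, 0, 0, -12.5],
    [0.21, -0.203, -0.043, 0, 0, -12.5],
    [0.21, -0.203, -0.04, 0, 0, -12.5],
    [0.21, -0.203, -0.04, 0, 0, -12.5]
  ]
}}

```text
t: 13.8
eef_pos: [0.4266, 0.3675, 0.0512]
orientation: [3.141, 0.002, 1.625]
force: [0.8, -0.1, -2.3]
finger_gap: 0.0416
finger_force: 61.5
```

Request:
{"fn": "arm_command", "kwargs": {
  "rows": [
    [0, 0, 0, 0, 0, 0],
    [0, 0, 0, 0, 0, 0],
    [0, 0, 0, 0, 0, 0],
    [0, 0, 0, 0, 0, 0],
    [0, 0, -0.03, 0, 0, 0],
    [0, 0, -0.07, 0, 0, 0],
    [0, 0, -0.11, 0, 0, 0],
    [0, 0, -0.15, 0, 0, 0],
    [0, 0, -0.17, 0, 0, 0]
  ],
  "fingers": 0.2
}}

```text
t: 14.7
eef_pos: [0.4267, 0.3708, 0.226]
orientation: [3.136, -0.005, 1.628]
force: [0.2, 0.1, 0.3]
finger_gap: 0.0683
finger_force: 0.0
```

```bash
python3 - <<'E'
from h import *
s=robot.state(); print(s['t'],s['eef_pos'],s['orientation'],s['qpos'])
im,k=snap('w4')
sc=read_camera('side')
a=cv2.resize(im[:,:,::-1],(480,360)); b=cv2.resize(sc[100:220,80:220,::-1],(320,274))
cv2.imwrite('pics/w4b.png',np.hstack([a,np.vstack([b,np.zeros((86,320,3),np.uint8)])]))
E
```

```text
14.7 [0.42668268 0.37076602 0.22600103] [ 3.13593556 -0.00478647  1.6280665 ] [-1.0399956   0.35159946  0.4009435   1.49717118 -0.14018275  1.31369391
 -0.56911918]
```

View pics/w4b.png

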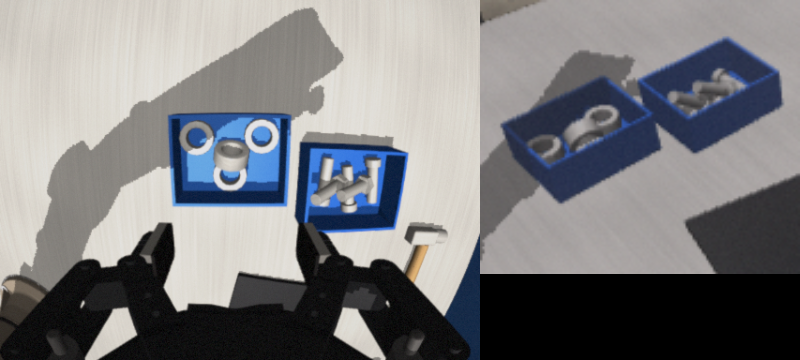

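All three fasteners rest in their own bins: the collar leans on collars at (231,153) and both bolts are in the bin at (350,185). Next I move to look at the tubes.

Request:
{"fn": "arm_command", "kwargs": {
  "rows": [
    [-0.04, 0.006, -0.01, 0, 0, 1],
    [-0.08, 0.012, -0.02, 0, 0, 2],
    [-0.12, 0.018, -0.034, 0, 0, 3],
    [-0.165, 0.024, -0.034, 0, 0, 4],
    [-0.21, 0.03, -0.034, 0, 0, 5],
    [-0.255, 0.036, -0.034, 0, 0, 6],
    [-0.3, 0.042, -0.034, 0, 0, 7],
    [-0.345, 0.048, -0.034, 0, 0, 8],
    [-0.39, 0.054, -0.034, 0, 0, 9],
    [-0.435, 0.061, -0.034, 0, 0, 10],
    [-0.48, 0.067, -0.034, 0, 0, 11],
    [-0.525, 0.074, -0.034, 0, 0, 12],
    [-0.57, 0.08, -0.034, 0, 0, 13],
    [-0.61, 0.086, -0.034, 0, 0, 13],
    [-0.65, 0.091, -0.034, 0, 0, 13],
    [-0.685, 0.096, -0.034, 0, 0, 13],
    [-0.71, 0.1, -0.034, 0, 0, 13],
    [-0.728, 0.102, -0.034, 0, 0, 13],
    [-0.728, 0.102, -0.034, 0, 0, 13],
    [-0.728, 0.102, -0.034, 0, 0, 13]
  ],
  "fingers": 0
}}

```text
t: 16.8
eef_pos: [0.5681, -0.3508, 0.254]
orientation: [-3.14, -0.002, 1.401]
force: [-0.7, 0.7, 0.1]
finger_gap: 0.0853
finger_force: 0.0
```

```bash
python3 - <<'E'
from h import *
import pickle
s=robot.state(); print(s['t'],s['eef_pos'],s['orientation'],s['qpos'])
im,k=snap('w5'); pickle.dump(k,open('k5.pkl','wb'))
for th in ['post','round_tube']:
    for d in finder.silhouettes('wrist',th)[:2]: print(th,round(d['conf'],2),np.round(d['xy'],1),d['mask'].sum())
cv2.imwrite('pics/w5b.png',cv2.resize(im[:,:,::-1],(800,600),interpolation=cv2.INTER_CUBIC))
E
```

```text
16.8 [ 0.56806535 -0.35075576  0.25397784] [-3.13955838e+00 -1.55606675e-03  1.40050862e+00] [ 0.14825993  0.62926131  0.72204794  1.10713724 -0.39987403  1.53986626
  0.61086506]
post 0.71 [259.9 135.1] 966
round_tube 0.75 [121.9 140.3] 1825
```

View pics/w5b.png

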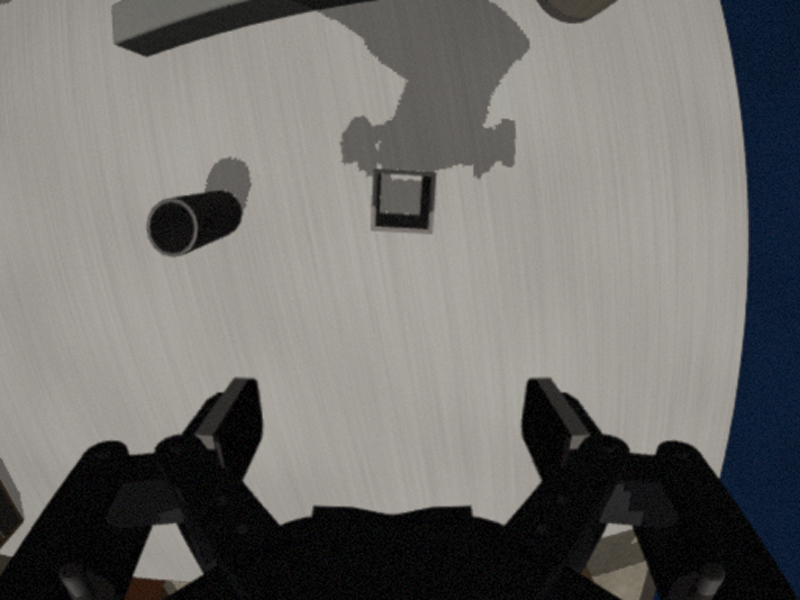

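The square tube's top is at (374,170) to (433,234) in this view, almost aligned with the tool. The round tube's top is at (173,227).

```bash
python3 - <<'E'
from h import *
import pickle; k=pickle.load(open('k5.pkl','rb')); S=1.5625
def A(p,z): return atz('wrist',((p[0]+.5)/S-.5,(p[1]+.5)/S-.5),z,k)[:2]
im=cv2.imread('pics/w5.png',0)
L=np.array([A(p,.1) for p in [(374,170),(435,171),(433,234),(372,230)]]); print(L,L.mean(0),np.linalg.norm(L-np.roll(L,1,0),axis=1))
v=(L[1]-L[0])+(L[2]-L[3]); w=(L[0]-L[3])+(L[1]-L[2]); print('yaw',np.arctan2(v[1],v[0]),np.arctan2(-w[0],w[1]))
print('round',A((173,227),.1))
E
```

```text
[[ 0.56818505 -0.27762295]
 [ 0.60600288 -0.28458468]
 [ 0.59836603 -0.32441299]
 [ 0.5601851  -0.31530134]] [ 0.58318477 -0.30048049] [0.03851831 0.03845327 0.04055386 0.03925309]
yaw -0.20842391650941933 -0.19907547452182178
round [ 0.42483301 -0.28602611]
```

Request:
{"fn": "arm_command", "kwargs": {
  "rows": [
    [0.026, 0.003, 0.03, 0, 0, 1],
    [0.045, 0.005, 0.06, 0, 0, 2],
    [0.052, 0.006, 0.08, 0, 0, 2],
    [0.052, 0.006, 0.11, 0, 0, 2],
    [0.052, 0.006, 0.14, 0, 0, 2],
    [0.052, 0.006, 0.165, 0, 0, 2],
    [0.052, 0.006, 0.185, 0, 0, 2],
    [0.052, 0.006, 0.198, 0, 0, 2],
    [0.052, 0.006, 0.202, 0, 0, 2],
    [0.052, 0.006, 0.202, 0, 0, 2]
  ]
}}

```text
t: 17.95
eef_pos: [0.5834, -0.3005, 0.0534]
orientation: [3.142, -0.0, 1.367]
force: [1.1, 0.4, 0.9]
finger_gap: 0.0855
finger_force: 0.0
```

Request:
{"fn": "arm_command", "kwargs": {
  "rows": [
    [0, 0, 0, 0, 0, 0],
    [0, 0, 0, 0, 0, 0],
    [0, 0, 0, 0, 0, 0],
    [0, 0, 0, 0, 0, 0],
    [0, 0, 0, 0, 0, 0],
    [0, 0, 0, 0, 0, 0],
    [0, 0, 0, 0, 0, 0]
  ],
  "fingers": 1
}}

```text
t: 18.65
eef_pos: [0.5837, -0.3017, 0.0544]
orientation: [3.14, 0.001, 1.366]
force: [0.1, 0.9, 5.0]
finger_gap: 0.0392
finger_force: 61.0
```

Request:
{"fn": "arm_command", "kwargs": {
  "rows": [
    [0, 0, -0.008, 0, 0, 0],
    [0, 0, -0.025, 0, 0, 0],
    [0, 0, -0.05, 0, 0, 0],
    [0, 0, -0.075, 0, 0, 0],
    [0, 0, -0.1, 0, 0, 0],
    [0, 0, -0.118, 0, 0, 0],
    [0, 0, -0.127, 0, 0, 0],
    [0, 0, -0.13, 0, 0, 0],
    [0, 0, -0.13, 0, 0, 0]
  ],
  "squeeze": 80
}}

```text
t: 19.55
eef_pos: [0.5828, -0.3006, 0.1823]
orientation: [-3.14, -0.001, 1.366]
force: [0.0, 1.0, -2.4]
finger_gap: 0.0391
finger_force: 80.5
```

Request:
{"fn": "arm_command", "kwargs": {
  "rows": [
    [0.006, -0.002, 0, 0, 0, 0],
    [0.018, -0.005, 0, 0, 0, 0],
    [0.036, -0.01, 0, 0, 0, 0],
    [0.06, -0.016, 0, 0, 0, 0],
    [0.085, -0.023, 0, 0, 0, -1],
    [0.11, -0.03, 0, 0, 0, -1],
    [0.135, -0.037, 0, 0, 0, -1],
    [0.16, -0.044, 0, 0, 0, -1],
    [0.185, -0.05, 0, 0, 0, -2],
    [0.21, -0.057, 0, 0, 0, -2],
    [0.235, -0.064, 0, 0, 0, -2.2],
    [0.26, -0.071, 0, 0, 0, -2.2],
    [0.281, -0.077, 0, 0, 0, -2.2],
    [0.298, -0.081, 0, 0, 0, -2.2],
    [0.309, -0.084, 0, 0, 0, -2.2],
    [0.315, -0.0855, 0, 0, 0, -2.2],
    [0.317, -0.086, 0, 0, 0, -2.2],
    [0.317, -0.086, 0, 0, 0, -2.2]
  ]
}}

```text
t: 21.35
eef_pos: [0.5633, 0.0261, 0.1833]
orientation: [3.142, 0.001, 1.404]
force: [-0.0, -0.0, -3.2]
finger_gap: 0.0396
finger_force: 80.5
```

Request:
{"fn": "arm_command", "kwargs": {
  "rows": [
    [0, 0, 0.01, 0, 0, 0],
    [0, 0, 0.025, 0, 0, 0],
    [0, 0, 0.04, 0, 0, 0],
    [0, 0, 0.053, 0, 0, 0],
    [0, 0, 0.06, 0, 0, 0],
    [0, 0, 0.06, 0, 0, 0],
    [0, 0, 0.06, 0, 0, 0]
  ]
}}

```text
t: 22.05
eef_pos: [0.5637, 0.0265, 0.1235]
orientation: [3.141, 0.0, 1.404]
force: [-0.8, 0.3, -2.8]
finger_gap: 0.0394
finger_force: 80.5
```

```bash
python3 - <<'E'
from h import *
import pickle
s=robot.state(); print(s['t'],s['eef_pos'],s['orientation'],s['finger_gap'],s['finger_force'],s['force'])
im,k=snap('w6'); pickle.dump(k,open('k6.pkl','wb'))
sc=read_camera('scene'); sd=read_camera('side'); cv2.imwrite('pics/s6.png',sc[:,:,::-1]); cv2.imwrite('pics/d6.png',sd[:,:,::-1])
a=cv2.resize(im[100:340,130:370,::-1],(400,400),interpolation=cv2.INTER_CUBIC); b=cv2.resize(sd[150:250,170:295,::-1],(400,320),interpolation=cv2.INTER_CUBIC)
cv2.imwrite('pics/w6b.png',np.hstack([a,np.vstack([b,np.zeros((80,400,3),np.uint8)])]))
E
```

```text
22.05 [0.56374616 0.02647608 0.12353192] [3.14093316e+00 7.61245327e-05 1.40416691e+00] 0.0394104797740152 80.528644323349 [-0.82860681  0.33819286 -2.82576869]
```

View pics/w6b.png

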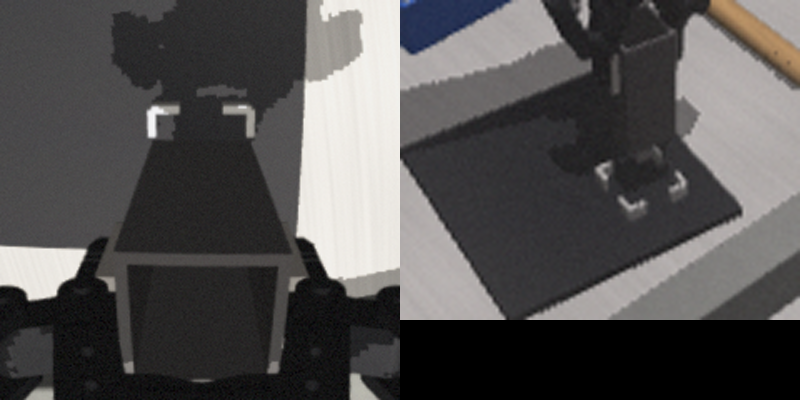

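The right view shows the tube held upright over the locators. In the left crop its lower front edge runs (151,139) to (252,139), and the locators' outer corners are at (147,103) and (254,105).

```bash
python3 - <<'E'
from h import *
import pickle; k=pickle.load(open('k6.pkl','rb')); s=400/240
def A(p,z): return atz('wrist',((p[0]+.5)/s-.5+130,(p[1]+.5)/s-.5+100),z,k)[:2]
t=-.166; ex=np.array([np.cos(t),np.sin(t)]); ey=np.array([-ex[1],ex[0]])
T=np.array([.56374,.02648])
def pl(q): return (np.array([(q-T)@ex,(q-T)@ey])*1000).round(1)
print('post bottom corners',pl(A((151,139),.07)),pl(A((252,139),.07)))
print('post top edge',pl(A((105,253),.17)),pl(A((298,253),.17)))
print('loc outer',pl(A((147,103),.022)),pl(A((254,105),.022)), 'loc ends',pl(A((148,138),.022)),pl(A((254,138),.022)))
# side/scene: predicted locator outer corners & post bottom
for c in ('scene','side'):
    for n,z,h in (('loc',.022,27),('post',.07,20),('post_top',.17,20)):
        for dx,dy in ((-h,-h),(h,-h),(h,h),(-h,h)):
            X=np.r_[T+ex*dx/1e3+ey*dy/1e3,z]; p=proj(c,X); print(c,n,dx,dy,np.round(p,1), end=' ; ')
        print()
E
```

```text
post bottom corners [-21.3  21.7] [20.  21.7]
post top edge [-21.9  21.7] [20.5 21.6]
loc outer [-27.9  28. ] [25.7 27. ] loc ends [-27.8   9.9] [26.2  9.9]
scene loc -27 -27 [234.1 190.8] ; scene loc 27 -27 [241.6 201.4] ; scene loc 27 27 [261.1 196.2] ; scene loc -27 27 [252.8 186. ] ; 
scene post -20 -20 [236.5 176. ] ; scene post 20 -20 [242.3 183.5] ; scene post 20 20 [257.1 179.8] ; scene post -20 20 [250.9 172.5] ; 
scene post_top -20 -20 [234.3 140.6] ; scene post_top 20 -20 [240.4 147.3] ; scene post_top 20 20 [256.1 143.9] ; scene post_top -20 20 [249.6 137.4] ; 
side loc -27 -27 [241.  215.7] ; side loc 27 -27 [260.  207.1] ; side loc 27 27 [248.6 193.9] ; side loc -27 27 [230.1 202. ] ; 
side post -20 -20 [241.6 199. ] ; side post 20 -20 [256.1 192.6] ; side post 20 20 [247.4 182.9] ; side post -20 20 [233.1 188.9] ; 
side post_top -20 -20 [240.3 166.7] ; side post_top 20 -20 [256.1 160.4] ; side post_top 20 20 [246.7 150.7] ; side post_top -20 20 [231.2 156.6] ;
```

Request:
{"fn": "arm_command", "kwargs": {
  "rows": [
    [-0.001, 0, 0.005, 0, 0, 0],
    [-0.001, 0, 0.015, 0, 0, 0],
    [-0.001, 0, 0.025, 0, 0, 0],
    [-0.001, 0, 0.033, 0, 0, 0],
    [-0.001, 0, 0.037, 0, 0, 0],
    [-0.001, 0, 0.037, 0, 0, 0],
    [-0.001, 0, 0.037, 0, 0, 0],
    [-0.001, 0, 0.037, 0, 0, 0],
    [-0.001, 0, 0.037, 0, 0, 0]
  ]
}}

```text
t: 23.1
eef_pos: [0.5636, 0.0257, 0.0868]
orientation: [3.141, -0.0, 1.405]
force: [0.6, -0.2, -3.2]
finger_gap: 0.0393
finger_force: 80.5
```

```bash
python3 - <<'E'
from h import *
s=robot.state(); print(s['t'],s['eef_pos'],s['orientation'],s['finger_gap'],s['finger_force'],s['force'])
sc=read_camera('scene'); sd=read_camera('side'); im,k=snap('w7')
for n in ('bolt_a','collar'):
    print(n,[(round(d['conf'],2),np.round(d['xy'])) for d in (read_camera('side') is not None and finder.silhouettes('side',n))][:4])
a=cv2.resize(sc[130:220,200:290,::-1],(400,400),interpolation=cv2.INTER_CUBIC); b=cv2.resize(sd[140:230,200:290,::-1],(400,400),interpolation=cv2.INTER_CUBIC)
cv2.imwrite('pics/w7b.png',np.hstack([a,b]))
E
```

```text
23.1 [0.56363825 0.02573965 0.08678292] [ 3.14059356e+00 -2.89460800e-04  1.40451136e+00] 0.039258588741089916 80.53048968315125 [ 0.55168394 -0.15957712 -3.19055076]
bolt_a [(0.69, array([171., 141.])), (0.46, array([182., 139.]))]
collar [(0.64, array([124., 153.]))]
```

View pics/w7b.png

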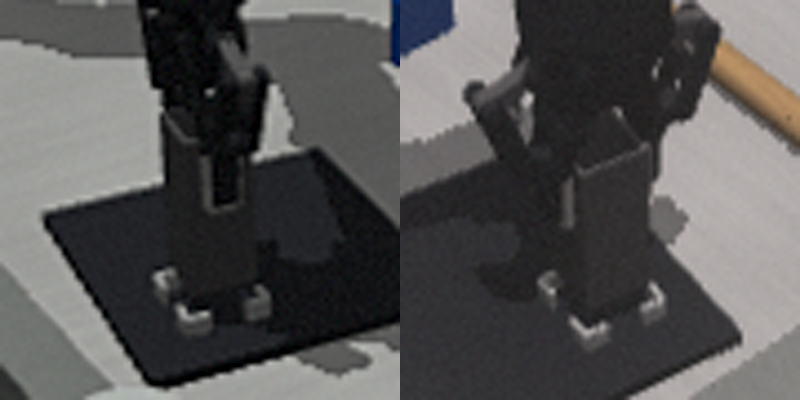

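Both views show the tube upright, centred and square just above the four locators. The fasteners are in their bins, so I'm handing in.

```bash
python3 -c "
from cell import workorder
print(workorder.job_done())"
```

```text
the job is handed in; nothing more can be done
None
```

The job is handed in at about 23 s of the 72 s allowed: both bolts and the collar lie in their own bins, and the square tube is held steady about 11 mm above the locators, centred and square by the camera views; no verdict came back.

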